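# Fit the lift-off roof on a nest box

## Task

Set the round tin aside on the table, upright and out of the roof's way; then draw the nest box's roof out from under the low shelf by its end rail, let go of it flat on the table fully clear of the shelf, and take it again by the short batten in its middle. Carry it over the nest box and lower it level and gently onto the two dowels, rail towards the tall back board, until it lies fully down on the walls, and only then let go; keep the roof level throughout, do not bump the tin with it, and leave everything else where it stands.

Things in the scene. Friction and masses are not known exactly. Their poses are not given: they have to be found in the camera images.
- shelf: Low wooden shelf, fixed, left or right of the robot: board 130 (x) x 232 (y) x 12 mm, underside 46 mm above the table, on side cheeks 12 mm thick (inner faces y = +-104 mm), open at front and back. Leaflet packs on its far half (x +30 to +60, up to 145 mm above the table). Origin on the table under the board's centre; -x is its front, towards the robot, front edge at x = -65 mm.
- roof: Dark roof plate 170 (x) x 150 (y) x 12 mm, 0.25-0.5 kg, origin at centre of underside, z up. On top, 22 mm high: end rail along y (130 x 14 mm, at the -x edge) and a short batten along x (50 x 16 mm). Two 12.5 mm through holes. Starts flat on the table under the shelf, about 60 mm of the rail end sticking out of its front, batten hidden under the board. Centre of mass near the plate's middle.
- rail (a point): Middle of the roof's end rail (roof frame x = -78, y = 0, z = 23 mm, half-way up the rail). Axes as the roof's.
- batten (a point): Middle of the roof's short batten (roof frame x = +12, y = 0, z = 23 mm, half-way up the batten). Axes as the roof's.
- hole_left (a point): Centre of the roof's +y hole at the underside (roof frame x = -15, y = +57, z = 0 mm).
- hole_right (a point): Centre of the roof's -y hole at the underside (roof frame x = -15, y = -57, z = 0 mm).
- nestbox: Open-topped nest box, fixed, on the other side from the shelf: 130 x 130 mm, walls 16 mm thick, tops 150 mm above the table. Origin on the table under its centre; +x is its front (entrance hole), -x its back: back board 130 mm wide, inner face x = -65 mm, 16 thick, rising to 220 mm. Two dowels on the side walls: 10 mm diameter, 26 mm high, upper 10 mm tapering to 4 mm.
- pin_left (a point): Foot of the +y dowel, on the wall top (nest box frame x = +10, y = +57, z = 150 mm). The roof's hole_left goes here.
- pin_right (a point): Foot of the -y dowel (nest box frame x = +10, y = -57, z = 150 mm). The roof's hole_right goes here.
- roof_seat (a point): Where the centre of the roof's underside lies when it is fully home (nest box frame x = +25, y = 0, z = 150 mm), roof axes parallel to the nest box's; its rail edge is then 5 mm from the back board.
- tin: Closed round steel tin, 60 mm diameter, 60 mm high, 0.15 to 0.3 kg, standing on the table in front of the roof, in the way of drawing it out. Origin at the centre of its underside.
- mug: Bystander: white mug, 76 mm diameter, 90 mm high, with a handle (+y, to about 75 mm from its axis); stands on the robot's side of the nest box. Origin at the centre of its underside.
- bottle: Bystander: white glue bottle, 56 mm diameter, 190 mm high, between shelf and nest box. Origin at the centre of its underside.
- tape_measure: Bystander: black tape measure, 62 (x) x 36 (y) x 55 mm, in the middle of the table. Origin at the centre of its underside.
- booklets: Bystander: stack of booklets, about 145 (x) x 103 (y) x 28 mm, far on the left. Origin at the centre of its underside.
- boards: Bystander: two small wooden boards stacked, 160 (x) x 80 (y) x 30 mm, far on the right. Origin at the centre of its underside.
Mind the look-alikes: they are no part of the job. Of the things like the tin, leave any that is green, orange or red; of the rest the smaller one is meant.

How it is judged:
By the outcome, as a careful person would: the job done as asked, in the order asked, and still so for the second after the job is handed in, with the robot touching nothing.
It also fails if it takes over 72 s, if anything falls off the work surface, if the arm or the gripper's body presses on something with over 40 N, if the wrist force passes 120 N, or if a joint passes its speed limit or range.

## Robot

A 7-joint arm with a two-finger parallel gripper is mounted at the origin on the work surface. World frame = base frame: x ahead of the robot, y to its left, z up, the work surface at z = 0. Lengths are in m, angles in rad, forces in N, time in s.
With the tool pointing down it reaches from about 0.35 to 0.9 m from the base axis. Payload 8.1 kg.
Tool frame: the origin (TCP) lies on the centre line of the jaws, within the pads' length; the fingertips stand ahead of it and the grasp point (between the pads) lies 11 mm behind it (bot.tip_extent is the y of the fingertips in the tool frame, in m); y points along the fingers, z is the direction in which the jaws open and shut, and the axes are right-handed (so a half turn about y gives the same grasp; the last joint's range is limited). The gripper opens to 85 mm and grips with 20 to 120 N. Pads are 22 mm wide; open, the fingers measure 114 mm over their backs; the gripper's body (76 mm by 85 mm) begins 54 mm behind the grasp point. The pads swing forward as they close: fully open they stand 13 mm farther back than shut.
Start: joints at [-1.393, 0.434, 0.025, 1.573, -0.012, 1.134, -0.075], TCP at [0.173, 0.601, 0.239] pointing down, gripper open.
Joint ranges: [-2.62, 2.62], [-0.44, 2.09], [-1.27, 1.32], [0.08, 2.57], [-1.32, 4.46], [0.12, 2], [-2.74, 2.74]. Speed limits (rad/s): [2.22, 2.22, 3.01, 3.01, 3.14, 3.14, 3.14].

## Interface

Orientations are given as [roll, pitch, yaw] about the fixed x, y, z axes, in that order (R = Rz(yaw) Ry(pitch) Rx(roll)).
In Python, from workcell import bot, imaging, find_in gives the robot as it stands.
- The arm moves only by the tool play_rows, never from a script. Its argument "targets" is a list of rows, each a list of 7 numbers: the shift along the world's x, y, z in m, then the turn, a rotation vector about the world's x, y, z in degrees, then the finger opening in m, from 0 to 0.0854. In form: [[x, y, z, ax, ay, az, fingers], ...]. A call has 1 to 12 rows; each row shifts and turns the commanded pose from where the row before left it; what a row does not reach is not made up. A row lasts 1/12 s, in which the tool goes at most 41.7 mm and 7.16 degrees, less where a joint would pass 70% of its speed; a pose out of reach is approached as far as the arm can. A call with a gripper value outside its range is refused whole. The fingers move at their own pace and stop on an object; "squeeze" is the grip in N (left out, the last holds). Time passes only in rows, so rows that do not move let the fingers close. It gives the time, the measured TCP pose, the force and the opening at its end, in the units of the state.
- bot.observe(): the state, without advancing time (a new reading comes with each control period).
- imaging.snapshot(name): name is "scene" or "top" or "wrist"; returns a dict with "frame" (480x640x3 uint8, blue, green, red), "depth" (480x640 float32, m along the optical axis (not along the pixel's ray), 0 where there is no reading), "intrinsics" (3x3 intrinsics, pixels), "rvec" (rotation vector, rad) and "tvec" (3), from world to camera coordinates, as OpenCV has them; the wrist camera has in their place "T_tool_cam" (4x4, takes a point from camera to tool coordinates, whose origin is the TCP and whose axes are the tool frame's). Camera axes: x right, y down, z forward; pixel columns grow to the right and rows downward; lengths in m; the calibration is good to about 2 mm. A picture is of the moment at which its call begins: read the wrist's pose just before it.
- bot.job_done(): hands the job in, once; it reports no verdict.
Trained networks look in the newest picture that a camera, given by its name, has taken for a name from the list of things; names that differ only in an ending like _2 or _b are one class to them, and where a whole thing is asked for, a point or a joint stands for the part that bears it (a point fixed in the world has none). Each returns a list of dicts, best first, with "p" (0 to 1); they miss things now and then, are a little off and sometimes report something else, mostly with a low value. They report only what shows in the picture. A call takes as long as a camera call. They do not tell look-alikes from the thing itself.
- find_in(camera, query): "point" ([x, y, z] in m, in world coordinates, good to about 4 mm: the middle of the surface that is visible of it).
The state is a dict: "time_s": time; "joint_pos": joint angles; "joint_vel": joint speeds; "joint_efforts": joint torques, N m; "ee_pos": TCP position; "ee_rot": TCP orientation; "wrist_force": force on the tool from outside, world axes, zero at the start; "wrist_torque": the same for the moment, N m; "opening": opening from 0.0 (shut) to 1.0 (fully open).
Only numpy, scipy, OpenCV 4.12 (cv2) and the standard library are available. Lean on these libraries where they do the work, as an engineer would, in place of code of your own. Each camera call takes 0.05 s, during which the arm holds its last target. There are 200 camera calls.

## Working session

There is one attempt and no reset: what is moved stays moved. The work goes in short steps, Python scripts to look and compute and a tool call to move; the robot and the scene stay as the last step left them, time stands still between calls to the robot, and variables do not carry over. Pictures are saved under pics/ and viewed, about 8 in all and at most 12, crops included, and the job is handed in when it is done.

Besides the shell and the picture viewer there is one more tool, called after "Request:" by a JSON object that holds its "name" and its "arguments". play_rows: Moves the arm, as the interface text tells. Its arguments: {"type":"object","properties":{"targets":{"type":"array"},"squeeze":{"type":"number"}},"required":["targets"]}

```bash
ls; mkdir -p pics
cat > h.py <<'E'
import numpy as np, cv2
from workcell import bot, imaging, find_in
def world(s,u,v,d=None):
    K=np.array(s["intrinsics"]); R=cv2.Rodrigues(np.array(s["rvec"],float))[0]; t=np.array(s["tvec"],float).ravel()
    d=s["depth"][v,u] if d is None else d
    c=np.linalg.inv(K)@np.array([u,v,1.0])*d
    return R.T@(c-t)
def cloud(s):
    K=np.array(s["intrinsics"]); R=cv2.Rodrigues(np.array(s["rvec"],float))[0]; t=np.array(s["tvec"],float).ravel()
    v,u=np.mgrid[0:480,0:640]; d=s["depth"]
    c=np.stack([(u-K[0,2])/K[0,0]*d,(v-K[1,2])/K[1,1]*d,d],-1)
    w=(c-t)@R; w[d==0]=np.nan
    return w
def pix(s,p):
    return cv2.projectPoints(np.array([p],float),np.array(s["rvec"],float),np.array(s["tvec"],float),np.array(s["intrinsics"]),None)[0].ravel()
E
python3 - <<'E'
from h import *
np.set_printoptions(precision=4,suppress=True)
print({k:(np.round(v,4) if not isinstance(v,str) else v) for k,v in bot.observe().items()}, bot.tip_extent)
for c in("top","scene"):
    s=imaging.snapshot(c); cv2.imwrite(f"pics/{c}1.png",s["frame"]); np.savez(f"{c}1.npz",**s)
    for n in "shelf roof rail nestbox pin_left tin mug bottle tape_measure booklets boards".split():
        print(c,n,[(np.round(r["point"],3).tolist(),round(float(r["p"]),2),np.round(pix(s,r["point"])).tolist()) for r in find_in(c,n)])
E
```

```text
pics
{'time_s': np.float64(0.0), 'joint_pos': array([-1.3926,  0.4352,  0.0249,  1.5741, -0.0116,  1.134 , -0.0751]), 'joint_vel': array([ 0.0022,  0.0003,  0.0009, -0.0002,  0.    , -0.0011,  0.0005]), 'joint_efforts': array([ -0.0003, -67.0461,   1.0246, -31.6207,   0.0154,   0.0124,
        -0.    ]), 'ee_pos': array([0.1731, 0.6   , 0.2385]), 'ee_rot': array([-1.5724, -0.0001, -0.2808]), 'wrist_force': array([ 0.4123, -0.3218,  0.0691]), 'wrist_torque': array([ 0.0022, -0.0046,  0.0386]), 'opening': np.float64(1.0016)} 0.008
top shelf [([0.675, -0.214, 0.053], 0.69, [392.0, 180.0]), ([0.447, 0.188, 0.021], 0.47, [250.0, 264.0])]
top roof [([0.576, -0.194, 0.011], 0.6, [384.0, 217.0])]
top rail [([0.572, -0.199, 0.012], 0.63, [385.0, 219.0]), ([0.65, 0.236, 0.119], 0.18, [225.0, 187.0])]
top nestbox [([0.652, 0.234, 0.125], 0.91, [226.0, 186.0]), ([0.575, -0.199, 0.015], 0.64, [386.0, 217.0])]
top pin_left [([0.649, 0.233, 0.119], 0.81, [226.0, 187.0])]
top tin [([0.418, -0.017, 0.079], 0.95, [322.0, 274.0]), ([0.334, -0.101, 0.057], 0.88, [354.0, 304.0]), ([0.322, -0.197, 0.088],
[... 1097 characters left out ...]
[0.654, 0.183, 0.112], 0.8, [393.0, 234.0])]
scene tin [([0.351, -0.112, 0.054], 0.86, [254.0, 258.0]), ([0.432, -0.031, 0.065], 0.81, [292.0, 252.0]), ([0.342, -0.217, 0.076], 0.77, [228.0, 269.0]), ([0.459, -0.189, 0.055], 0.74, [265.0, 286.0])]
scene mug [([0.449, 0.173, 0.059], 0.73, [335.0, 225.0]), ([0.656, 0.182, 0.111], 0.71, [394.0, 235.0])]
scene bottle [([0.69, -0.03, 0.103], 0.69, [365.0, 279.0]), ([0.558, -0.198, 0.016], 0.54, [290.0, 314.0])]
scene tape_measure [([0.541, -0.031, 0.038], 0.62, [321.0, 274.0]), ([0.652, 0.183, 0.111], 0.57, [393.0, 234.0])]
scene booklets [([0.648, 0.484, 0.027], 0.92, [433.0, 212.0])]
scene boards [([0.595, -0.454, 0.028], 0.94, [236.0, 377.0])]
```

Run:
```python
import cv2
i=cv2.imread("pics/top1.png")
cv2.imwrite("pics/top1c.png",cv2.resize(i[100:380,130:510],None,fx=2.1,fy=2.1,interpolation=cv2.INTER_CUBIC))
```

```text
(no output)
```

View pics/top1c.png

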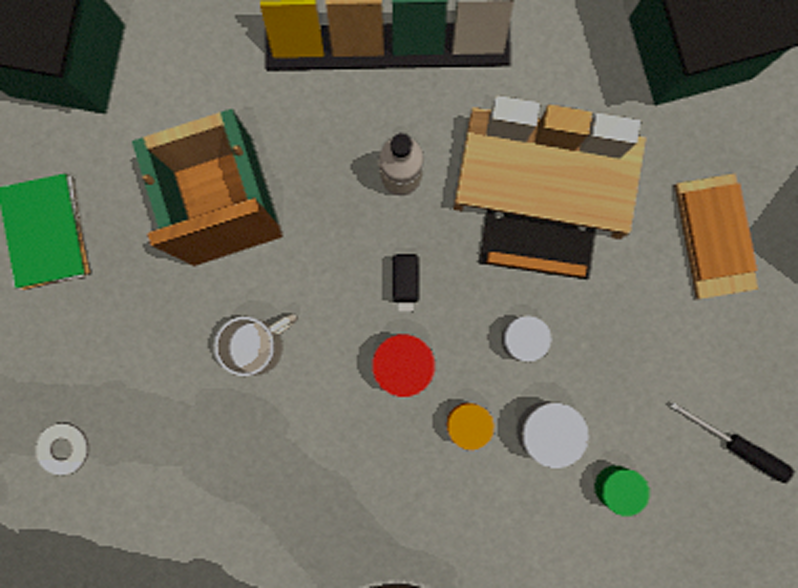

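View pics/scene1.png

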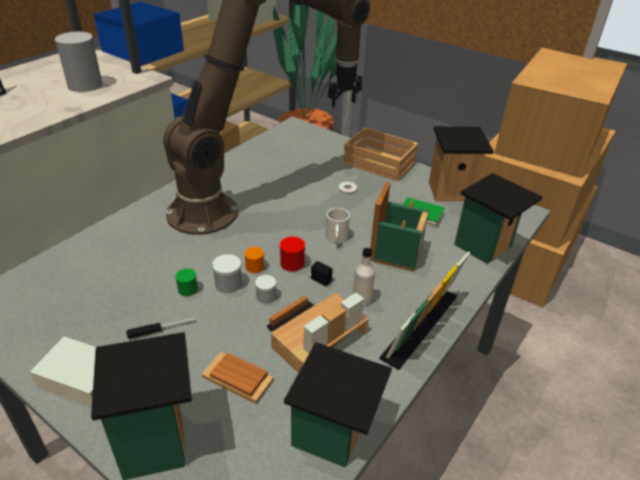

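Tin candidates (top crop pixels):
- small white (527,338)
- big white (555,435)
- red (403,365)
- orange (470,427)
- green (625,492)

The description rules out the coloured ones, so the smaller white tin at about (0.455, -0.172) is the one meant. The box's back board faces the robot, and the roof rail (538,264) faces the robot too. Next I'll measure from depth.

Run:
```python
from h import *
np.set_printoptions(precision=4,suppress=True)
s=dict(np.load("top1.npz")); w=cloud(s); f=s["frame"]
cv2.imwrite("pics/tincrop.png",cv2.resize(f[225:355,300:460],None,fx=4,fy=4,interpolation=cv2.INTER_CUBIC))
x,y,z=w[...,0],w[...,1],w[...,2]
def reg(x0,x1,y0,y1,z0,z1): return (x>x0)&(x<x1)&(y>y0)&(y<y1)&(z>z0)&(z<z1)
def rect(m,n):
    P=w[m]; r=cv2.minAreaRect((P[:,:2]*1000).astype(np.float32)); print(n,len(P),"c",np.round(r[0],1),"size",np.round(r[1],1),"ang",round(r[2],1),"z",np.round(np.percentile(P[:,2],[5,50,95]),4), "mean",P.mean(0))
for n,c in dict(tin=(.455,-.172),bigwhite=(.322,-.197),orange=(.334,-.101),red=(.418,-.017),green=(.252,-.288)).items():
    m=reg(c[0]-.05,c[0]+.05,c[1]-.05,c[1]+.05,.04,.12); P=w[m]; zt=np.median(P[:,2])
    m&=(abs(z-zt)<.006); (cc,r)=cv2.minEnclosingCircle((w[m][:,:2]*1000).astype(np.float32)); print(n,np.round(cc,1),round(r,1),zt,w[m].mean(0))
rect(reg(.5,.8,-.36,-.08,.05,.066),"shelf top")
rect(reg(.5,.62,-.30,-.10,.027,.040),"rail")
rect(reg(.5,.62,-.30,-.10,.006,.018),"plate")
rect(reg(.5,.85,.1,.35,.205,.235),"backboard top")
rect(reg(.5,.85,.1,.35,.14,.158),"walls top")
rect(reg(.5,.85,.1,.35,.162,.185),"dowels")
P=w[reg(.5,.85,.1,.35,.162,.185)];print(P)
rect(reg(.6,.75,-.06,.03,.1,.25),"bottle"); rect(reg(.48,.58,-.06,.02,.03,.08),"tape"); rect(reg(.4,.55,.1,.3,.07,.11),"mug")
rect(reg(.45,.75,-.6,-.37,.02,.05),"boards")
rect(reg(.2,.45,-.55,-.25,.008,.05),"screwdriver etc")
```

```text
tin [ 450.5 -177.8] 29.9 0.05931872752857884 [ 0.4502 -0.1775  0.0594]
bigwhite [ 326.7 -206.8] 41.4 0.08196804745702219 [ 0.3268 -0.2062  0.0821]
orange [ 337.7 -101.2] 29.7 0.059655555981755704 [ 0.3377 -0.1011  0.0596]
red [418.1 -15.6] 39.6 0.07990357387538183 [ 0.4179 -0.0157  0.0798]
green [ 251.3 -298.5] 30.2 0.059002564319364494 [ 0.2515 -0.2983  0.0591]
shelf top 3153 c [ 672.3 -213.9] size [232.5 131.1] ang 78.8 z [0.0537 0.0577 0.0618] mean [ 0.6599 -0.2102  0.0577]
rail 242 c [ 550.8 -195.7] size [128.8  14.6] ang 80.7 z [0.0295 0.0334 0.0376] mean [ 0.5506 -0.1963  0.0334]
plate 1010 c [ 570.4 -205.1] size [204.3  99.2] ang 72.2 z [0.0077 0.0116 0.0155] mean [ 0.5838 -0.2017  0.0116]
backboard top 418 c [585.  211.5] size [ 16.9 130. ] ang 17.3 z [0.2105 0.2192 0.2226] mean [0.5844 0.2106 0.2184]
walls top 901 c [647.7 230.9] size [148.  130.5] ang 17.4 z [0.1435 0.1494 0.1535] mean [0.6687 0.2367 0.1492]
dowels 120 c [622.  222.5] size [ 94.7 129.9] ang 16.7 z [0.164  0.1727 0.1833] mean [0.5967 0.2145 0.173 ]
[[0.6833 0.1816 0.175 ]
 [0.6842 0.1798 0.171 ]
 [0.6804 0.1
[... 2672 characters left out ...]
45]
 [0.5611 0.2631 0.1713]
 [0.5618 0.262  0.1657]
 [0.5616 0.2592 0.1669]
 [0.5592 0.2716 0.1678]
 [0.5592 0.2693 0.1669]
 [0.5598 0.2679 0.1622]]
bottle 370 c [675.8 -16.9] size [50.6 53.7] ang 2.2 z [0.1122 0.1319 0.1909] mean [ 0.6712 -0.0165  0.1435]
tape 290 c [533.6 -20.4] size [33.3 61.3] ang 89.1 z [0.0486 0.0537 0.058 ] mean [ 0.5328 -0.0204  0.0532]
mug 221 c [445.4 179.1] size [92.5 72.6] ang 89.8 z [0.0727 0.0867 0.0925] mean [0.4493 0.1817 0.0843]
boards 1201 c [ 600.5 -496.4] size [138.6 192.6] ang 7.2 z [0.0253 0.0296 0.0337] mean [ 0.5898 -0.4426  0.0296]
screwdriver etc 435 c [ 303.3 -394. ] size [118.2 258.2] ang 5.9 z [0.0118 0.0215 0.0324] mean [ 0.2911 -0.4428  0.0214]
```

View pics/tincrop.png

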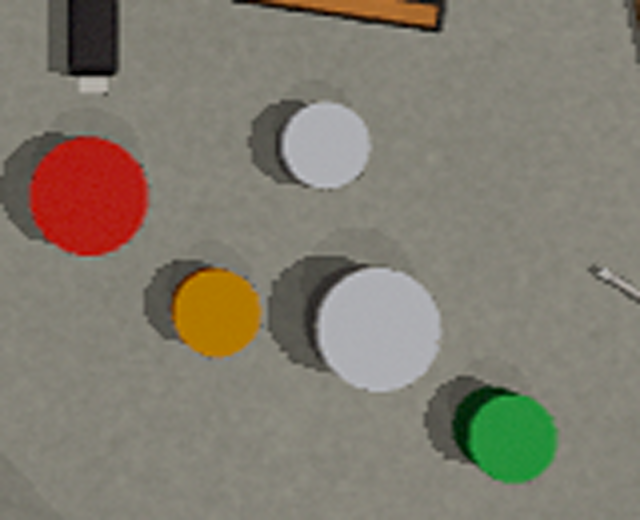

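The crop confirms the choice: small white tin at (325,145), clearly smaller than the big white one at (378,328). The tin is at (0.450, -0.178). Moving above it.

Request:
{"name": "play_rows", "arguments": {"targets": [[0.019,-0.0317,0,0,0,-6.93,0.085],[0.019,-0.0317,0,0,0,-6.93,0.085],[0.019,-0.0317,0,0,0,-6.93,0.085],[0.019,-0.0317,0,0,0,-6.93,0.085],[0.019,-0.0317,0,0,0,-6.93,0.085],[0.019,-0.0317,0,0,0,-6.93,0.085],[0.019,-0.0317,0,0,0,-6.93,0.085],[0.019,-0.0317,0,0,0,-6.93,0.085],[0.019,-0.0317,0,0,0,-6.93,0.085],[0.019,-0.0317,0,0,0,-6.93,0.085],[0.019,-0.0317,0,0,0,-6.93,0.085],[0.019,-0.0317,0,0,0,-6.93,0.085]]}}

```text
time_s: 2.2
ee_pos: [0.4018, 0.2185, 0.2396]
ee_rot: [-1.57, 0.001, -1.738]
wrist_force: [0.4, 0.7, 0.5]
opening: 0.995
```

Request:
{"name": "play_rows", "arguments": {"targets": [[0.0042,-0.0332,-0.002,0,0,0,0.085],[0.0042,-0.0332,-0.002,0,0,0,0.085],[0.0042,-0.0332,-0.002,0,0,0,0.085],[0.0042,-0.0332,-0.002,0,0,0,0.085],[0.0042,-0.0332,-0.002,0,0,0,0.085],[0.0042,-0.0332,-0.002,0,0,0,0.085],[0.0042,-0.0332,-0.002,0,0,0,0.085],[0.0042,-0.0332,-0.002,0,0,0,0.085],[0.0042,-0.0332,-0.002,0,0,0,0.085],[0.0042,-0.0332,-0.002,0,0,0,0.085],[0.0042,-0.0332,-0.002,0,0,0,0.085],[0,0,0,0,0,0,0.085]]}}

```text
time_s: 3.2
ee_pos: [0.4474, -0.1518, 0.2179]
ee_rot: [-1.568, -0.003, -1.74]
wrist_force: [0.4, 0.7, 0.4]
opening: 1.002
```

```bash
cat >> h.py <<'E'
from scipy.spatial.transform import Rotation as Ro
def wristcloud():
    o=bot.observe(); s=imaging.snapshot("wrist")
    K=np.array(s["intrinsics"]); v,u=np.mgrid[0:480,0:640]; d=s["depth"]
    c=np.stack([(u-K[0,2])/K[0,0]*d,(v-K[1,2])/K[1,1]*d,d,np.ones_like(d)],-1)
    T=np.eye(4); T[:3,:3]=Ro.from_euler("xyz",o["ee_rot"]).as_matrix(); T[:3,3]=o["ee_pos"]
    w=(c@(T@np.array(s["T_tool_cam"])).T)[...,:3]; w[d==0]=np.nan
    return o,s,w
def reg(w,x0,x1,y0,y1,z0,z1):
    x,y,z=w[...,0],w[...,1],w[...,2]
    return (x>x0)&(x<x1)&(y>y0)&(y<y1)&(z>z0)&(z<z1)
def rect(w,m,n):
    m=cv2.morphologyEx(m.astype(np.uint8),cv2.MORPH_OPEN,np.ones((3,3)))>0
    P=w[m]
    if len(P)<10: print(n,len(P)); return
    r=cv2.minAreaRect((P[:,:2]*1000).astype(np.float32)); print(n,len(P),"c",np.round(r[0],1),"size",np.round(r[1],1),"ang",round(r[2],1),"z",np.round(np.percentile(P[:,2],[5,50,95]),4),"mean",np.round(P.mean(0),4))
E
python3 - <<'E'
from h import *
o,s,w=wristcloud(); cv2.imwrite("pics/w1.png",s["frame"]); print(o["ee_pos"],o["ee_rot"]); print(s["T_tool_cam"])
rect(w,reg(w,.40,.50,-.23,-.12,.05,.07),"tin")
rect(w,reg(w,.5,.60,-.30,-.10,.028,.040),"rail")
print(np.nanmin(w,(0,1)),np.nanmax(w,(0,1)))
E
```

```text
[ 0.44739314 -0.15176394  0.21785662] [-1.56838336 -0.00296204 -1.73978009]
[[ 3.19455174e-04  9.57691726e-01  2.87795859e-01 -7.39883764e-02]
 [-1.04521266e-03 -2.87795397e-01  9.57691347e-01 -1.34706049e-01]
 [ 9.99999403e-01 -6.06747332e-04  9.09053788e-04  8.40952201e-04]
 [ 0.00000000e+00  0.00000000e+00  0.00000000e+00  1.00000000e+00]]
tin 3728 c [ 450.  -176.1] size [58.9 59.2] ang 8.2 z [0.0586 0.06   0.0611] mean [ 0.4502 -0.1748  0.0598]
rail 2274 c [ 550.2 -194.8] size [130.1  15.1] ang 80.4 z [0.031  0.034  0.0352] mean [ 0.5504 -0.1895  0.0338]
[ 0.02659313 -0.55855437 -0.00317663] [0.77826032 0.06779437 0.30942413]
```

View pics/w1.png

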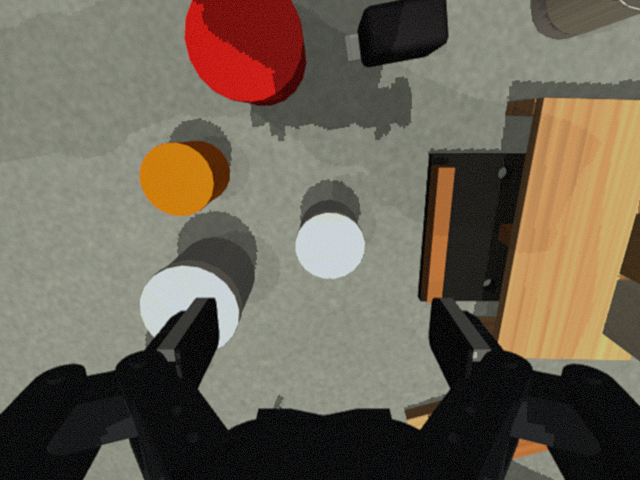

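Wrist view: the small white tin is at px (330,245), between the fingers. The rail at px (440,235) and the big white tin at px (190,305) are clear. Descending on the tin.

Request:
{"name": "play_rows", "arguments": {"targets": [[0.0026,-0.0247,-0.01,0,0,0,0.085],[0,0,-0.03,0,0,0,0.085],[0,0,-0.03,0,0,0,0.085],[0,0,-0.03,0,0,0,0.085],[0,0,-0.03,0,0,0,0.085],[0,0,-0.03,0,0,0,0.085],[0,0,-0.02,0,0,0,0.085],[0,0,-0.01,0,0,0,0.085],[0,0,-0.006,0,0,0,0.085],[0,0,0,0,0,0,0.085],[0,0,0,0,0,0,0.05],[0,0,0,0,0,0,0.05]], "squeeze": 30}}

```text
time_s: 4.25
ee_pos: [0.451, -0.1698, 0.0225]
ee_rot: [-1.569, 0.0, -1.732]
wrist_force: [-0.5, -0.2, 0.2]
opening: 0.747
```

Request:
{"name": "play_rows", "arguments": {"targets": [[0,0,0,0,0,0,0.05],[0,0,0,0,0,0,0.05],[0,0,0,0,0,0,0.05],[0,0,0,0,0,0,0.05]]}}

```text
time_s: 4.58
ee_pos: [0.4508, -0.1698, 0.0226]
ee_rot: [-1.569, 0.0, -1.732]
wrist_force: [-0.5, -0.2, 5.7]
opening: 0.677
```

Request:
{"name": "play_rows", "arguments": {"targets": [[0,0,0.01,0,0,0,0.05],[0,0,0.02,0,0,0,0.05],[0,0,0.02,0,0,0,0.05],[0.001,-0.015,0,0,0,0,0.05],[0.002,-0.028,0,0,0,0,0.05],[0.002,-0.03,0,0,0,0,0.05],[0.002,-0.03,0,0,0,0,0.05],[0.002,-0.028,0,0,0,0,0.05],[0.001,-0.018,0,0,0,0,0.05],[0,-0.009,0,0,0,0,0.05],[0,0,-0.015,0,0,0,0.05],[0,0,-0.015,0,0,0,0.05]]}}

```text
time_s: 5.58
ee_pos: [0.4606, -0.3283, 0.0424]
ee_rot: [-1.569, -0.001, -1.733]
wrist_force: [-0.5, 0.7, -1.7]
opening: 0.672
```

Request:
{"name": "play_rows", "arguments": {"targets": [[0,0,-0.01,0,0,0,0.05],[0,0,-0.005,0,0,0,0.05],[0,0,-0.003,0,0,0,0.05],[0,0,0,0,0,0,0.05],[0,0,0,0,0,0,0.05]]}}

```text
time_s: 6.0
ee_pos: [0.4603, -0.3277, 0.0238]
ee_rot: [-1.57, -0.0, -1.732]
wrist_force: [0.5, -0.0, -1.8]
opening: 0.673
```

Request:
{"name": "play_rows", "arguments": {"targets": [[0,0,-0.001,0,0,0,0.05],[0,0,-0.001,0,0,0,0.05],[0,0,0,0,0,0,0.05],[0,0,0,0,0,0,0.065],[0,0,0,0,0,0,0.075],[0,0,0,0,0,0,0.08],[0,0,0,0,0,0,0.08],[0,0,0,0,0,0,0.08],[0,0,0.03,0,0,0,0.08],[0,0,0.04,0,0,0,0.08],[0,0,0.04,0,0,0,0.08],[0,0,0.02,0,0,0,0.04]]}}

```text
time_s: 7.0
ee_pos: [0.4608, -0.3292, 0.1553]
ee_rot: [-1.567, -0.002, -1.733]
wrist_force: [-0.0, -0.5, -0.2]
opening: 0.817
```

Request:
{"name": "play_rows", "arguments": {"targets": [[0.013,0.02,0,0,0,0,0.036],[0.02,0.03,0,0,0,0,0.036],[0.02,0.03,0,0,0,0,0.036],[0.02,0.03,0,0,0,0,0.036],[0.0125,0.018,0,0,0,0,0.036],[0.004,0.006,0,0,0,0,0.036],[0,0,0,0,0,0,0.036],[0,0,0,0,0,0,0.036]]}}

```text
time_s: 7.67
ee_pos: [0.5489, -0.1946, 0.1512]
ee_rot: [-1.571, -0.001, -1.732]
wrist_force: [-1.2, 0.6, 0.1]
opening: 0.426
```

Run:
```python
from h import *
o,s,w=wristcloud(); print(o["ee_pos"],o["ee_rot"],o["opening"])
rect(w,reg(w,.5,.60,-.30,-.10,.028,.040),"rail")
s=imaging.snapshot("top"); w=cloud(s)
rect(w,reg(w,.41,.51,-.39,-.28,.05,.07),"tin"); cv2.imwrite("pics/t2.png",cv2.resize(s["frame"][150:350,230:500],None,fx=2.9,fy=2.9))
```

```text
[ 0.54891791 -0.19457061  0.15123934] [-1.57122759e+00 -8.28481985e-04 -1.73249641e+00] 0.4258322816917496
rail 3310 c [ 550.5 -195.2] size [130.5  13.6] ang 80.3 z [0.0329 0.034  0.0351] mean [ 0.5511 -0.1905  0.034 ]
tin 357 c [ 460.  -338.1] size [53.3 58.9] ang 63.9 z [0.0557 0.0593 0.0633] mean [ 0.46   -0.3361  0.0594]
```

View pics/t2.png

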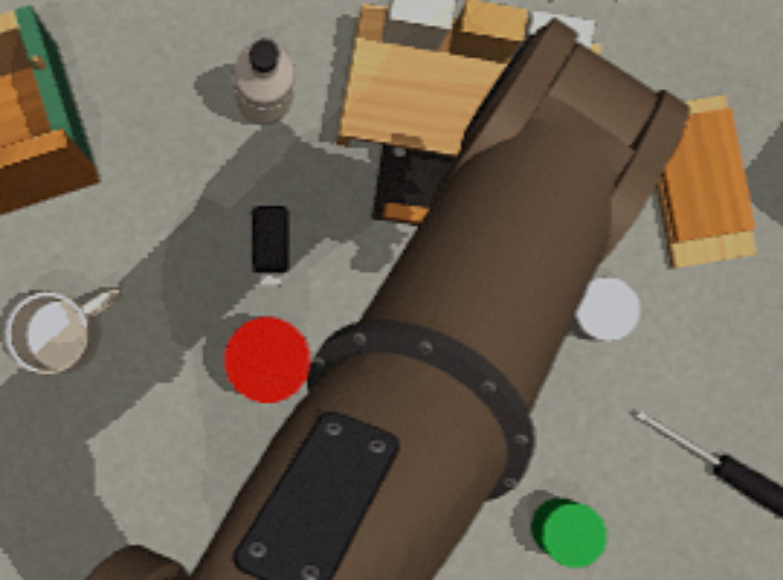

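The tin stands upright at px (605,308), about (0.46, -0.337), with its top at 59 mm. Now descending onto the rail.

Request:
{"name": "play_rows", "arguments": {"targets": [[0.0015,-0.0005,-0.02,0,0,0,0.036],[0,0,-0.03,0,0,0,0.036],[0,0,-0.03,0,0,0,0.036],[0,0,-0.022,0,0,0,0.036],[0,0,-0.014,0,0,0,0.036],[0,0,-0.007,0,0,0,0.036],[0,0,-0.003,0,0,0,0.036],[0,0,0,0,0,0,0.036],[0,0,0,0,0,0,0.036]]}}

```text
time_s: 8.52
ee_pos: [0.5513, -0.1952, 0.0263]
ee_rot: [-1.569, -0.0, -1.733]
wrist_force: [0.4, -0.1, 0.2]
opening: 0.419
```

Request:
{"name": "play_rows", "arguments": {"targets": [[0,0,-0.002,0,0,0,0.036],[0,0,0,0,0,0,0.02],[0,0,0,0,0,0,0.005],[0,0,0,0,0,0,0.005],[0,0,0,0,0,0,0.005],[0,0,0,0,0,0,0.005],[0,0,0,0,0,0,0.005]], "squeeze": 60}}

```text
time_s: 9.1
ee_pos: [0.5513, -0.1943, 0.0241]
ee_rot: [-1.57, 0.0, -1.732]
wrist_force: [-2.1, 0.8, 6.7]
opening: 0.147
```

Request:
{"name": "play_rows", "arguments": {"targets": [[-0.005,0.001,0,0,0,0,0.005],[-0.01,0.0017,0,0,0,0,0.005],[-0.012,0.002,0,0,0,0,0.005],[-0.014,0.0024,0,0,0,0,0.005],[-0.014,0.0024,0,0,0,0,0.005],[-0.014,0.0024,0,0,0,0,0.005],[-0.014,0.0024,0,0,0,0,0.005],[-0.014,0.0024,0,0,0,0,0.005],[-0.014,0.0022,0,0,0,0,0.005],[-0.011,0.0018,0,0,0,0,0.005],[-0.006,0.001,0,0,0,0,0.005],[0,0,0,0,0,0,0.005]]}}

```text
time_s: 10.1
ee_pos: [0.4224, -0.1726, 0.024]
ee_rot: [-1.57, 0.0, -1.733]
wrist_force: [-4.3, -0.9, 15.9]
opening: 0.148
```

Run:
```python
from h import *
o,s,w=wristcloud(); print(o["ee_pos"],o["ee_rot"],o["opening"],o["wrist_force"]); cv2.imwrite("pics/w3.png",s["frame"])
m=reg(w,.40,.65,-.30,-.08,.005,.018); rect(w,m,"plate")
rect(w,reg(w,.55,.65,-.30,-.08,.05,.066),"shelf")
rect(w,reg(w,.46,.56,-.24,-.10,.028,.040),"batten")
```

```text
[ 0.42240275 -0.17263225  0.02395998] [-1.57002399e+00  2.77023203e-04 -1.73281020e+00] 0.14809716650236793 [-4.32962629 -0.91682041 15.94549525]
plate 64776 c [ 499.2 -186.8] size [150.5 168.6] ang 80.5 z [0.0111 0.0121 0.0132] mean [ 0.502  -0.1619  0.0121]
shelf 0
batten 5781 c [ 511.9 -188.3] size [17.5 51.9] ang 80.4 z [0.0299 0.034  0.035 ] mean [ 0.5111 -0.187   0.0336]
```

View pics/w3.png

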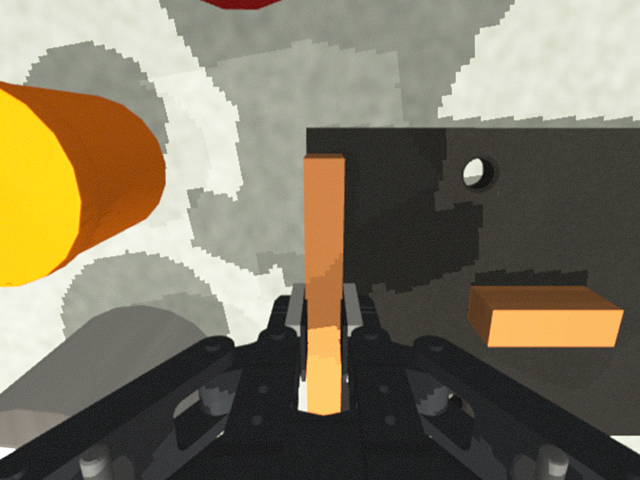

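The roof is flat and drawn clear: in the wrist view the batten is at px (545,325) and a hole at px (480,175), and the shelf is out of the picture, with about 20 mm of gap computed. Release, rise and turn to the batten.

Request:
{"name": "play_rows", "arguments": {"targets": [[0,0,0,0,0,0,0.018],[0,0,0,0,0,0,0.028],[0,0,0,0,0,0,0.03],[0,0,0,0,0,0,0.03],[0,0,0.01,0,0,0,0.03],[0,0,0.03,0,0,0,0.03],[0,0,0.035,0,0,0,0.03],[0.005,-0.001,0.035,0,0,6.9,0.03],[0.01,-0.002,0.02,0,0,6.9,0.036],[0.011,-0.002,0,0,0,6.9,0.036],[0.011,-0.002,0,0,0,6.9,0.036],[0.011,-0.002,0,0,0,6.9,0.036]]}}

```text
time_s: 11.15
ee_pos: [0.4716, -0.1816, 0.1546]
ee_rot: [-1.57, -0.001, -1.124]
wrist_force: [-1.2, -0.2, -0.8]
opening: 0.418
```

Request:
{"name": "play_rows", "arguments": {"targets": [[0.01,-0.002,0,0,0,6.9,0.036],[0.01,-0.002,0,0,0,6.9,0.036],[0.01,-0.002,0,0,0,6.9,0.036],[0.01,-0.002,0,0,0,6.9,0.036],[0.002,-0.001,0,0,0,6.9,0.036],[0,0,0,0,0,6.9,0.036],[0,0,0,0,0,6.9,0.036],[0,0,0,0,0,6.9,0.036],[0,0,0,0,0,0,0.036],[0,0,0,0,0,0,0.036]]}}

```text
time_s: 11.98
ee_pos: [0.5128, -0.1909, 0.1538]
ee_rot: [-1.571, -0.0, -0.171]
wrist_force: [-0.2, -0.8, 0.3]
opening: 0.423
```

Run:
```python
from h import *
o,s,w=wristcloud(); print(o["ee_pos"],o["ee_rot"],o["opening"]); cv2.imwrite("pics/w4.png",s["frame"])
rect(w,reg(w,.39,.62,-.30,-.08,.006,.018),"plate")
rect(w,reg(w,.46,.56,-.24,-.10,.031,.040),"batten")
rect(w,reg(w,.38,.46,-.30,-.08,.031,.040),"rail")
rect(w,reg(w,.56,.75,-.34,-.08,.05,.066),"shelf")
rect(w,reg(w,.38,.56,-.4,-.28,.05,.066),"tin")
```

```text
[ 0.51280653 -0.19086201  0.15379049] [-1.57103593e+00 -4.35636033e-05 -1.70891946e-01] 0.42301019636336123
plate 34782 c [ 500.5 -186.4] size [150.7 170.5] ang 80.7 z [0.011  0.0122 0.0133] mean [ 0.4975 -0.1858  0.0122]
batten 1444 c [ 512.  -188.6] size [15.5 50.3] ang 80.7 z [0.033  0.0342 0.0352] mean [ 0.511  -0.1883  0.0341]
rail 4498 c [ 423.2 -173.8] size [130.2  14.1] ang 80.6 z [0.0329 0.0341 0.0353] mean [ 0.4232 -0.1737  0.0341]
shelf 7220 c [ 654.7 -208.3] size [232.   97.7] ang 77.8 z [0.0551 0.0583 0.0593] mean [ 0.6376 -0.2077  0.058 ]
tin 7221 c [ 460.3 -334.7] size [59.2 60.1] ang 24.2 z [0.0564 0.0599 0.0611] mean [ 0.4592 -0.3326  0.0596]
```

View pics/w4.png

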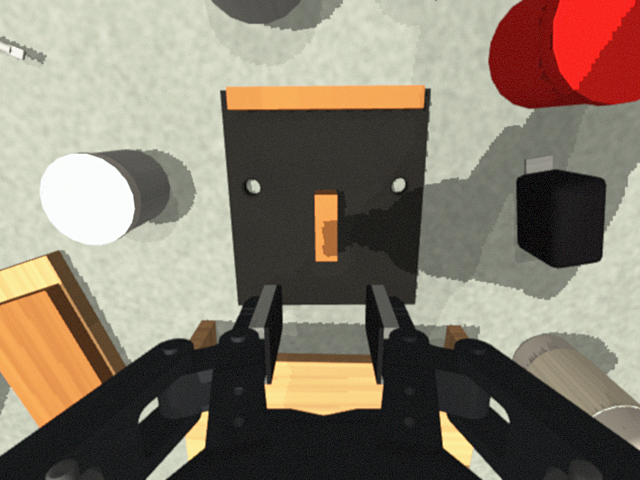

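Wrist view: the roof lies flat and clear of the shelf, with the rail at px (325,97), batten at px (326,227) and holes at px (253,187) and (399,186). The tin stands at px (88,198). Descending on the batten.

Request:
{"name": "play_rows", "arguments": {"targets": [[-0.0008,0.0024,-0.02,0,0,0.4,0.036],[0,0,-0.03,0,0,0,0.036],[0,0,-0.03,0,0,0,0.036],[0,0,-0.022,0,0,0,0.036],[0,0,-0.014,0,0,0,0.036],[0,0,-0.007,0,0,0,0.036],[0,0,-0.003,0,0,0,0.036],[0,0,0,0,0,0,0.036],[0,0,0,0,0,0,0.036]]}}

```text
time_s: 12.78
ee_pos: [0.5128, -0.1884, 0.0282]
ee_rot: [-1.571, -0.001, -0.161]
wrist_force: [0.7, 0.2, -0.8]
opening: 0.418
```

Request:
{"name": "play_rows", "arguments": {"targets": [[-0.0008,0,-0.0025,0,0,0,0.036],[0,0,0,0,0,0,0.02],[0,0,0,0,0,0,0.005],[0,0,0,0,0,0,0.005],[0,0,0,0,0,0,0.005],[0,0,0,0,0,0,0.005],[0,0,0,0,0,0,0.005],[0,0,0.003,0,0,0,0.005],[0,0,0.007,0,0,0,0.005],[0,0,0.005,0,0,0,0.005],[0,0,0,0,0,0,0.005],[0,0,0,0,0,0,0.005]], "squeeze": 90}}

```text
time_s: 13.78
ee_pos: [0.5118, -0.1882, 0.0403]
ee_rot: [-1.571, -0.001, -0.16]
wrist_force: [0.5, 0.2, -2.2]
opening: 0.16
```

```bash
cat >> h.py <<'E'
def plane(w,m,n):
    P=w[m]; 
    for _ in range(4):
        c=np.linalg.lstsq(np.c_[P[:,:2],np.ones(len(P))],P[:,2],rcond=None)[0]; r=P[:,2]-np.c_[P[:,:2],np.ones(len(P))]@c; P=P[abs(r)<max(.0015,2*r.std())]
    print(n,len(P),"slope deg x,y",np.round(np.degrees(c[:2]),2),"z at .5,-.18",c@[.5,-.18,1])
    return c
E
python3 - <<'E'
from h import *
o,s,w=wristcloud(); print(o["ee_pos"],o["ee_rot"],o["opening"],o["wrist_force"],o["wrist_torque"]); cv2.imwrite("pics/w5.png",s["frame"])
plane(w,reg(w,.40,.60,-.28,-.10,.015,.037),"plate")
plane(w,reg(w,.37,.40,-.33,-.05,-.01,.01),"table")
E
```

```text
[ 0.51177319 -0.18822838  0.0403241 ] [-1.57082439e+00 -1.00655794e-03 -1.59684780e-01] 0.1598474243160105 [ 0.50818278  0.18797519 -2.20750682] [-0.00123881 -0.04004049  0.04218796]
plate 78283 slope deg x,y [0.15 0.03] z at .5,-.18 0.026702138168293192
table 18953 slope deg x,y [0.17 0.03] z at .5,-.18 0.00033873382179881815
```

The grip is good: the roof is level to within 0.05° of the table. I'll lift to carry height and refine the nest box pose from the top picture.

Request:
{"name": "play_rows", "arguments": {"targets": [[0,0,0.005,0,0,0,0.005],[0,0,0.015,0,0,0,0.005],[0,0,0.025,0,0,0,0.005],[0,0,0.025,0,0,0,0.005],[0,0,0.025,0,0,0,0.005],[0,0,0.025,0,0,0,0.005],[0,0,0.025,0,0,0,0.005],[0,0,0.025,0,0,0,0.005],[0,0,0.025,0,0,0,0.005],[0,0,0.025,0,0,0,0.005],[0,0,0.015,0,0,0,0.005],[0,0,0.005,0,0,0,0.005]]}}

```text
time_s: 14.83
ee_pos: [0.5122, -0.1886, 0.2826]
ee_rot: [-1.571, -0.004, -0.16]
wrist_force: [-0.0, -0.5, -2.3]
opening: 0.164
```

```bash
cat > nest.py <<'E'
from h import *
def fit(w,n):
    c=np.array([.655,.2333]); a=np.radians(17.35)
    m=reg(w,.53,.76,.1,.36,.143,.157); P=w[m][:,:2]
    mb=reg(w,.53,.76,.1,.36,.212,.228); B=w[mb][:,:2]
    for _ in range(15):
        R=np.array([[np.cos(a),-np.sin(a)],[np.sin(a),np.cos(a)]]); L=(P-c)@R; LB=(B-c)@R
        sel=(L[:,0]>-48)&(L[:,0]>-.04)&(L[:,0]<.045)
        l=L[sel&(abs(L[:,1]-.057)<.013)]; r=L[sel&(abs(L[:,1]+.057)<.013)]
        f=L[(abs(L[:,1])<.045)&(abs(L[:,0]-.057)<.013)]
        b=LB[(abs(LB[:,1])<.06)&(abs(LB[:,0]+.073)<.013)]
        sl=np.polyfit(l[:,0],l[:,1],1)[0]; sr=np.polyfit(r[:,0],r[:,1],1)[0]; sf=-np.polyfit(f[:,1],f[:,0],1)[0]; sb=-np.polyfit(b[:,1],b[:,0],1)[0] if len(b)>20 else np.nan
        a+=np.nanmean([sl,sr,sf,sb])*.7
        d=np.array([f[:,0].mean()-.057,(l[:,1].mean()+r[:,1].mean())/2]); c=c+R@d
    D=w[reg(w,.53,.76,.1,.36,.161,.18)][:,:2]; D=(D-c)@R
    print(n,"c",np.round(c,4),"yaw",round(np.degrees(a),2),"walls sep",(l[:,1].mean()-r[:,1].mean()),len(l),len(r),len(f),"angs",np.round(np.degrees([sl,sr,sf,sb]),2),"back x",b[:,0].mean() if len(b) else None)
    for sg in(1,-1):
        q=D[(abs(D[:,0]-.01)<.015)&(abs(D[:,1]-sg*.057)<.015)]; print("  dowel",sg,len(q),np.round(q.mean(0),4))
    return c,a
if __name__=="__main__":
    for n in("top1","scene1"):
        try: fit(cloud(dict(np.load(n+".npz"))),n)
        except Exception as e: print(n,e)
    print(bot.observe()["ee_pos"],bot.observe()["ee_rot"])
E
python3 nest.py
```

```text
top1 c [0.6544 0.2324] yaw 17.02 walls sep 0.1135017494903055 202 192 240 angs [-0.57  0.12  0.22  0.23] back x -0.07285423532152249
  dowel 1 14 [0.0096 0.0567]
  dowel -1 13 [ 0.0096 -0.0568]
scene1 c [0.6567 0.2324] yaw 17.38 walls sep 0.11425174206499103 111 134 94 angs [-0.28  1.02 -1.01  0.27] back x -0.07215213783161027
  dowel 1 11 [0.0108 0.0586]
  dowel -1 14 [ 0.0102 -0.0565]
[ 0.5122121  -0.1886204   0.28259496] [-1.57094462 -0.00385624 -0.16002448]
```

Nest box from both cameras: centre about (0.655, 0.2325), yaw 17.2°, and the dowels agree to about 1 mm. TCP goal is (0.690, 0.2435) at yaw 17.3°. Carrying at a 257 mm underside.

Request:
{"name": "play_rows", "arguments": {"targets": [[0.0039,0.0096,0,0,0,0.6,0.005],[0.0063,0.0153,0,0,0,0.95,0.005],[0.0079,0.0191,0,0,0,1.17,0.005],[0.0079,0.0191,0,0,0,1.17,0.005],[0.0079,0.0191,0,0,0,1.17,0.005],[0.0079,0.0191,0,0,0,1.17,0.005],[0.0079,0.0191,0,0,0,1.17,0.005],[0.0079,0.0191,0,0,0,1.17,0.005],[0.0079,0.0191,0,0,0,1.17,0.005],[0.0079,0.0191,0,0,0,1.17,0.005],[0.0079,0.0191,0,0,0,1.17,0.005],[0.0079,0.0191,0,0,0,1.17,0.005]]}}

```text
time_s: 15.83
ee_pos: [0.6013, 0.0297, 0.2797]
ee_rot: [-1.571, 0.0, 0.074]
wrist_force: [0.8, 0.2, -3.2]
opening: 0.162
```

Request:
{"name": "play_rows", "arguments": {"targets": [[0.0079,0.0191,0,0,0,1.17,0.005],[0.0079,0.0191,0,0,0,1.17,0.005],[0.0079,0.0191,0,0,0,1.17,0.005],[0.0079,0.0191,0,0,0,1.17,0.005],[0.0079,0.0191,0,0,0,1.17,0.005],[0.0079,0.0191,0,0,0,1.17,0.005],[0.0079,0.0191,0,0,0,1.17,0.005],[0.0079,0.0191,0,0,0,1.17,0.005],[0.0079,0.0191,0,0,0,1.17,0.005],[0.0063,0.0153,0,0,0,0.94,0.005],[0.0039,0.0096,0,0,0,0.6,0.005],[0,0,0,0,0,0,0.005]]}}

```text
time_s: 16.83
ee_pos: [0.6819, 0.2283, 0.2789]
ee_rot: [-1.569, 0.001, 0.286]
wrist_force: [-1.0, 0.8, -2.2]
opening: 0.164
```

Request:
{"name": "play_rows", "arguments": {"targets": [[0,0,0,0,0,0,0.005],[0,0,0,0,0,0,0.005]]}}

```text
time_s: 17.0
ee_pos: [0.682, 0.2232, 0.2797]
ee_rot: [-1.572, 0.0, 0.281]
wrist_force: [-0.0, -0.7, -2.1]
opening: 0.163
```

Run:
```python
from h import *
o,s,w=wristcloud(); print(o["time_s"],o["ee_pos"],np.degrees(o["ee_rot"]),o["opening"],o["wrist_force"]); cv2.imwrite("pics/w6.png",s["frame"])
z=o["ee_pos"][2]-.0256+.012
plane(w,reg(w,.5,.85,.1,.4,z-.01,z+.01),"plate")
```

```text
17.0 [0.68199927 0.22321863 0.27974296] [-9.00619294e+01  2.43312139e-02  1.60804886e+01] 0.16299135871659787 [-0.01706108 -0.67586649 -2.10483134]
plate 78206 slope deg x,y [ 0.08 -0.02] z at .5,-.18 0.2659419578403336
```

View pics/w6.png

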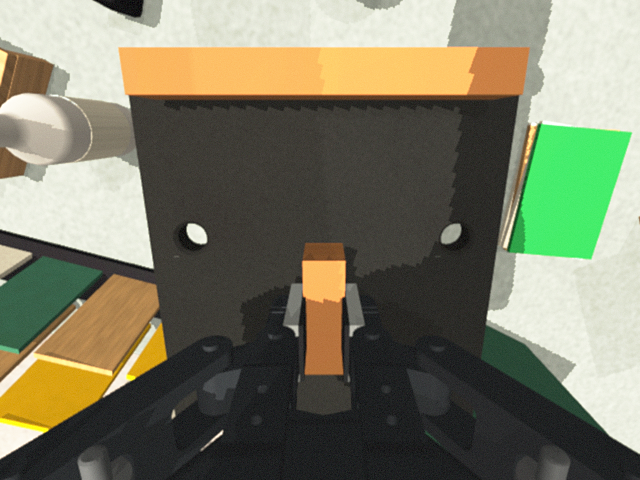

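The wrist view shows the roof level in the grip with both holes visible, at px (193,237) and (453,235). Measuring the holes relative to the tool.

```bash
cat >> h.py <<'E'
def holes():
    "hole centres (world xy at plate top), via pixels whose depth lies below the plate plane"
    o,s,w=wristcloud(); p=o["ee_pos"]; z=p[2]-.0256+.012
    R=Ro.from_euler("xyz",o["ee_rot"]).as_matrix(); yaw=o["ee_rot"][2]
    L=(w-p)@np.array([[np.cos(yaw),-np.sin(yaw),0],[np.sin(yaw),np.cos(yaw),0],[0,0,1]])
    T=np.eye(4); T[:3,:3]=R; T[:3,3]=p; T=T@np.array(s["T_tool_cam"]); K=np.array(s["intrinsics"])
    m=reg(L,-.07,.03,-.07,.07,z-p[2]-.006,z-p[2]+.006); P=w[m]
    c=np.linalg.lstsq(np.c_[P[:,:2],np.ones(len(P))],P[:,2],rcond=None)[0]
    v,u=np.mgrid[0:480,0:640]; ray=np.stack([(u-K[0,2])/K[0,0],(v-K[1,2])/K[1,1],np.ones_like(u,float)],-1)@T[:3,:3].T
    n=np.array([-c[0],-c[1],1]); t=(c[2]-n@T[:3,3])/(ray@n); Q=T[:3,3]+ray*t[...,None]
    ql=(Q-p)@np.array([[np.cos(yaw),-np.sin(yaw),0],[np.sin(yaw),np.cos(yaw),0],[0,0,1]])
    below=(s["depth"]==0)|(s["depth"]>t+.0015)
    out=[]
    for sg in(1,-1):
        b=below&(abs(ql[...,0]+.027)<.013)&(abs(ql[...,1]-sg*.057)<.013)
        n_,lab,st,ce=cv2.connectedComponentsWithStats(b.astype(np.uint8)); k=1+np.argmax(st[1:,4]); e=lab==k
        (cx,cy),rad=cv2.minEnclosingCircle((ql[e][:,:2]*1000).astype(np.float32))
        out.append((ql[e].mean(0)[:2]*1000,rad,e.sum(),Q[e].mean(0))); print("hole",sg,"tool-yaw frame mm",np.round(out[-1][0],2),"circ",np.round([cx,cy,rad],2),"world",np.round(out[-1][3],4))
    return o,s,w,out
E
python3 - <<'E'
from h import *
o,s,w,out=holes(); d=out[0][0]-out[1][0]; print("roof yaw rel tool deg",np.degrees(np.arctan2(-d[0],d[1])),"sep",np.hypot(*d),"mid",(out[0][0]+out[1][0])/2)
E
```

```text
hole 1 tool-yaw frame mm [-26.93  56.58] circ [-26.71  56.58   6.93] world [0.6405 0.2699 0.2662]
hole -1 tool-yaw frame mm [-26.95 -56.38] circ [-26.86 -56.46   7.28] world [0.6717 0.1613 0.2663]
roof yaw rel tool deg -0.007547618570511563 sep 112.96567263972373 mid [-26.94239159   0.09987569]
```

Request:
{"name": "play_rows", "arguments": {"targets": [[0.002,0.006,0,0,0,0.4,0.005],[0.0041,0.009,0,0,0,0.5,0.005],[0.0021,0.0053,0,0,0,0.22,0.005],[0,0,-0.006,0,0,0,0.005],[0,0,-0.014,0,0,0,0.005],[0,0,-0.016,0,0,0,0.005],[0,0,-0.016,0,0,0,0.005],[0,0,-0.012,0,0,0,0.005],[0,0,-0.005,0,0,0,0.005],[0,0,0,0,0,0,0.005],[0,0,0,0,0,0,0.005]]}}

```text
time_s: 18.02
ee_pos: [0.6903, 0.2449, 0.2111]
ee_rot: [-1.571, -0.0, 0.302]
wrist_force: [0.1, 0.2, -2.2]
opening: 0.161
```

Run:
```python
from h import *
o,s,w,out=holes(); print(o["ee_pos"],np.degrees(o["ee_rot"]),o["wrist_force"]); 
f=s["frame"]; c=np.hstack([cv2.resize(f[195:275,u-45:u+45],None,fx=4.4,fy=4.4,interpolation=cv2.INTER_CUBIC) for u in(193,453)]); cv2.imwrite("pics/w7.png",c)
d=out[0][3]-out[1][3]; print("hole mid",(out[0][3]+out[1][3])/2,"yaw",np.degrees(np.arctan2(-d[0],d[1])))
```

```text
hole 1 tool-yaw frame mm [-27.01  56.55] circ [-26.78  56.41   7.09] world [0.6477 0.2909 0.1974]
hole -1 tool-yaw frame mm [-27.05 -56.43] circ [-27.04 -56.62   7.09] world [0.6812 0.183  0.1973]
[0.69029239 0.24492661 0.21107906] [-8.99973726e+01 -9.99418211e-03  1.72880408e+01] [ 0.13589804  0.19213581 -2.16438179]
hole mid [0.66446877 0.23695173 0.19732504] yaw 17.268990262071846
```

View pics/w7.png

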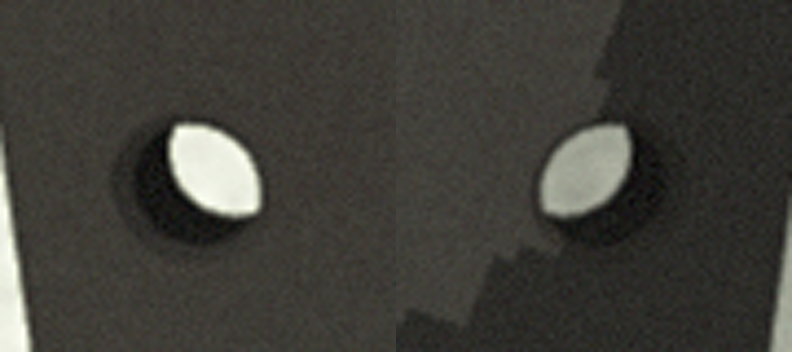

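The dowels are not yet visible through the holes because the line of sight is oblique. The hole midpoint is 1.4 mm off in y, so I'll correct that and start lowering gently while watching the forces.

Request:
{"name": "play_rows", "arguments": {"targets": [[0,-0.0014,0,0,0,0,0.005],[0,0,-0.003,0,0,0,0.005],[0,0,-0.003,0,0,0,0.005],[0,0,-0.003,0,0,0,0.005],[0,0,-0.003,0,0,0,0.005],[0,0,-0.002,0,0,0,0.005],[0,0,0,0,0,0,0.005],[0,0,0,0,0,0,0.005]]}}

```text
time_s: 18.73
ee_pos: [0.69, 0.2434, 0.1965]
ee_rot: [-1.571, 0.0, 0.302]
wrist_force: [-0.4, -0.0, -3.7]
opening: 0.16
```

Run:
```python
from h import *
o,s,w,out=holes(); print(o["ee_pos"],np.degrees(o["ee_rot"]),o["wrist_force"],o["wrist_torque"])
f=s["frame"]; c=np.hstack([cv2.resize(f[195:275,u-45:u+45],None,fx=4.4,fy=4.4,interpolation=cv2.INTER_CUBIC) for u in(193,453)]); cv2.imwrite("pics/w8.png",c)
d=out[0][3]-out[1][3]; print("hole mid",(out[0][3]+out[1][3])/2,"yaw",np.degrees(np.arctan2(-d[0],d[1])))
```

```text
hole 1 tool-yaw frame mm [-27.02  56.52] circ [-26.63  57.01   7.1 ] world [0.6474 0.2893 0.1828]
hole -1 tool-yaw frame mm [-27.12 -56.4 ] circ [-26.7  -56.93   7.13] world [0.6809 0.1815 0.1828]
[0.69001719 0.2433932  0.19653908] [-9.00003036e+01  2.72756497e-02  1.72874695e+01] [-0.41213312 -0.01466042 -3.66832882] [ 0.07021111 -0.04261556 -0.04611825]
hole mid [0.66415178 0.23540793 0.18280516] yaw 17.23395483400801
```

View pics/w8.png

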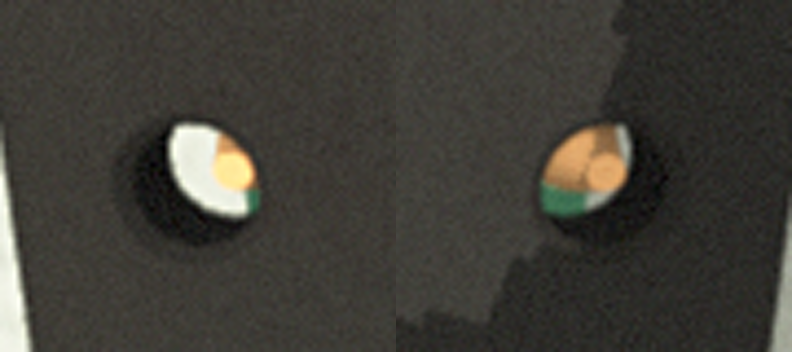

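The dowel tips now show inside both holes, at crop px (232,170) and (605,172). Computing their offsets from the hole centres.

```bash
cat >> h.py <<'E'
def unproj(o,s,u,v,z):
    T=np.eye(4); T[:3,:3]=Ro.from_euler("xyz",o["ee_rot"]).as_matrix(); T[:3,3]=o["ee_pos"]; T=T@np.array(s["T_tool_cam"]); K=np.array(s["intrinsics"])
    r=T[:3,:3]@np.array([(u-K[0,2])/K[0,0],(v-K[1,2])/K[1,1],1]); return T[:3,3]+r*(z-T[2,3])/r[2]
E
python3 - <<'E'
from h import *
o,s,w,out=holes(); D=[]
for (u,v),h in zip([(455.5,234.1),(200.7,233.6)],out):
    # image right side = +y ?
    q=unproj(o,s,u,v,.176); print("tip",q)
    D.append(q)
for q in D:
    h=min(out,key=lambda a:np.hypot(*(a[3]-q)[:2]))[3]; print("tip-hole mm",(q-h)[:2]*1000)
print(o["ee_pos"])
E
```

```text
hole 1 tool-yaw frame mm [-27.03  56.57] circ [-27.17  56.95   7.09] world [0.6475 0.2894 0.1831]
hole -1 tool-yaw frame mm [-27.11 -56.36] circ [-27.06 -56.54   7.06] world [0.681  0.1816 0.183 ]
tip [0.64755329 0.29225989 0.176     ]
tip [0.68124702 0.18306136 0.176     ]
tip-hole mm [0.03026602 2.84623155]
tip-hole mm [0.23496251 1.49323621]
[0.69014457 0.24343728 0.19681277]
```

Request:
{"name": "play_rows", "arguments": {"targets": [[0.0001,0.002,0,0,0,0,0.005],[0,0,0,0,0,0,0.005],[0,0,-0.002,0,0,0,0.005],[0,0,-0.002,0,0,0,0.005],[0,0,-0.001,0,0,0,0.005],[0,0,0,0,0,0,0.005],[0,0,0,0,0,0,0.005]]}}

```text
time_s: 19.42
ee_pos: [0.6902, 0.2453, 0.1916]
ee_rot: [-1.571, 0.0, 0.302]
wrist_force: [-0.3, 0.1, -3.1]
opening: 0.16
```

Run:
```python
from h import *
o,s,w,out=holes(); print(o["ee_pos"],np.degrees(o["ee_rot"]),o["wrist_force"],o["wrist_torque"])
f=s["frame"]; c=np.hstack([cv2.resize(f[195:275,u-45:u+45],None,fx=4.4,fy=4.4,interpolation=cv2.INTER_CUBIC) for u in(193,453)]); cv2.imwrite("pics/w9.png",c)
for sl in (np.s_[195:275,148:238],np.s_[195:275,408:498]):
    hsv=cv2.cvtColor(f[sl],cv2.COLOR_BGR2HSV); m=((hsv[...,0]<25)&(hsv[...,1]>80)&(hsv[...,2]>190)).astype(np.uint8); n,l,st,ce=cv2.connectedComponentsWithStats(m); print(st[1:],ce[1:]*1+[sl[1].start,sl[0].start])
```

```text
hole 1 tool-yaw frame mm [-27.06  56.42] circ [-26.63  56.88   7.15] world [0.6476 0.2912 0.1779]
hole -1 tool-yaw frame mm [-26.96 -56.37] circ [-26.61 -56.53   6.98] world [0.6812 0.1835 0.1779]
[0.69016369 0.24534822 0.19164674] [-9.00008575e+01  1.61494310e-02  1.72829939e+01] [-0.32860053  0.13594039 -3.14124545] [ 0.01169924 -0.04430832  0.00798697]
[[40 30 10 16 87]] [[192.35632184 233.18390805]]
[[ 35  30  17  16 130]] [[450.87692308 232.73846154]]
```

View pics/w9.png

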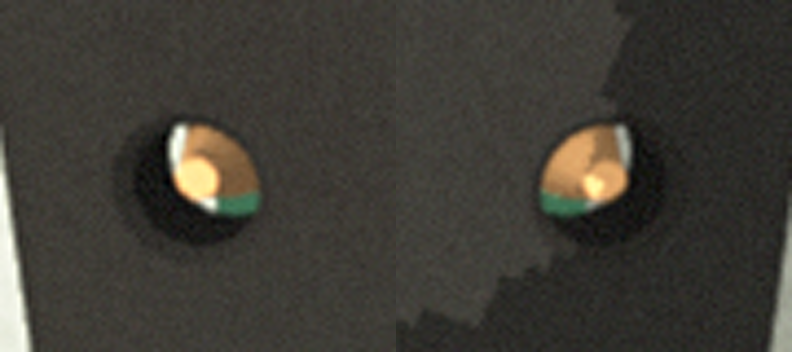

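Run:
```python
from h import *
o,s,w,out=holes(); yaw=o["ee_rot"][2]
for (u,v),h in zip([(455.0,236.4),(192.8,235.5)],(0,0)):
    q=unproj(o,s,u,v,.176); k=min(out,key=lambda a:np.hypot(*(a[3]-q)[:2]))[3]; print("tip",q,"tip-hole mm",(q-k)[:2]*1000)
```

```text
hole 1 tool-yaw frame mm [-26.9   56.63] circ [-26.6   56.67   6.94] world [0.6477 0.2914 0.178 ]
hole -1 tool-yaw frame mm [-26.92 -56.41] circ [-26.89 -57.17   7.28] world [0.6813 0.1835 0.178 ]
tip [0.64780956 0.29212201 0.176     ] tip-hole mm [0.09160267 0.6794305 ]
tip [0.68123748 0.1831378  0.176     ] tip-hole mm [-0.05022223 -0.36857123]
```

Centred to within about 0.2 mm. Lowering on.

Request:
{"name": "play_rows", "arguments": {"targets": [[0,0,-0.002,0,0,0,0.005],[0,0,-0.002,0,0,0,0.005],[0,0,-0.002,0,0,0,0.005],[0,0,-0.002,0,0,0,0.005],[0,0,-0.002,0,0,0,0.005],[0,0,-0.002,0,0,0,0.005],[0,0,0,0,0,0,0.005],[0,0,0,0,0,0,0.005]]}}

```text
time_s: 20.18
ee_pos: [0.6901, 0.2454, 0.1796]
ee_rot: [-1.571, 0.0, 0.302]
wrist_force: [0.3, 0.3, -3.2]
opening: 0.167
```

Request:
{"name": "play_rows", "arguments": {"targets": [[0,0,-0.001,0,0,0,0.005],[0,0,-0.001,0,0,0,0.005],[0,0,-0.001,0,0,0,0.005],[0,0,0,0,0,0,0.005],[0,0,0,0,0,0,0.005]]}}

```text
time_s: 20.6
ee_pos: [0.6902, 0.2454, 0.1767]
ee_rot: [-1.571, 0.0, 0.302]
wrist_force: [0.6, 0.3, -2.6]
opening: 0.161
```

No contact yet, with the predicted seat at TCP z of about 0.1756. Going on in half-millimetre steps.

Request:
{"name": "play_rows", "arguments": {"targets": [[0,0,-0.0005,0,0,0,0.005],[0,0,-0.0005,0,0,0,0.005],[0,0,-0.0005,0,0,0,0.005],[0,0,0,0,0,0,0.005],[0,0,0,0,0,0,0.005]]}}

```text
time_s: 21.02
ee_pos: [0.6903, 0.2455, 0.1759]
ee_rot: [-1.571, -0.0, 0.302]
wrist_force: [-1.9, -0.9, 2.4]
opening: 0.162
```

Request:
{"name": "play_rows", "arguments": {"targets": [[0,0,-0.0005,0,0,0,0.005],[0,0,0,0,0,0,0.005],[0,0,0,0,0,0,0.005]]}}

```text
time_s: 21.27
ee_pos: [0.6903, 0.2454, 0.1758]
ee_rot: [-1.571, -0.001, 0.302]
wrist_force: [-3.3, -1.2, 7.7]
opening: 0.16
```

Run:
```python
from h import *
o,s,w,out=holes(); print(o["ee_pos"],np.degrees(o["ee_rot"]),o["wrist_force"],o["wrist_torque"])
c=plane(w,reg(w,.56,.8,.13,.35,.155,.17),"plate"); print("plate top at centre",c@[.679,.242,1])
```

```text
hole 1 tool-yaw frame mm [-27.01  54.09] circ [-26.96  56.94   7.34] world [0.6485 0.289  0.1622]
hole -1 tool-yaw frame mm [-24.78 -52.94] circ [-26.52 -55.74   6.78] world [0.6824 0.1875 0.1622]
[0.69032262 0.24541768 0.1758345 ] [-8.99905335e+01 -4.16346331e-02  1.72823265e+01] [-3.25162804 -1.15757309  7.73128434] [-0.22818368  0.7323972  -0.00633453]
plate 78782 slope deg x,y [0.06 0.04] z at .5,-.18 0.1616887128267939
plate top at centre 0.16216396493066357
```

Seated: plate top at 162 mm, level, contact about 10 N. Releasing and retreating straight up.

Request:
{"name": "play_rows", "arguments": {"targets": [[0,0,0,0,0,0,0.02],[0,0,0,0,0,0,0.028],[0,0,0,0,0,0,0.03],[0,0,0,0,0,0,0.03],[0,0,0,0,0,0,0.03],[0,0,0.005,0,0,0,0.03],[0,0,0.015,0,0,0,0.03],[0,0,0.025,0,0,0,0.03],[0,0,0.03,0,0,0,0.03],[0,0,0.03,0,0,0,0.03],[0,0,0.03,0,0,0,0.03],[0,0,0,0,0,0,0.03]]}}

```text
time_s: 22.32
ee_pos: [0.6925, 0.2461, 0.3178]
ee_rot: [-1.57, -0.011, 0.302]
wrist_force: [-0.2, -0.0, 1.3]
opening: 0.356
```

Request:
{"name": "play_rows", "arguments": {"targets": [[-0.02,-0.02,0.01,0,0,0,0.03],[-0.025,-0.025,0,0,0,0,0.03],[-0.025,-0.025,0,0,0,0,0.03],[-0.025,-0.025,0,0,0,0,0.03],[-0.025,-0.025,0,0,0,0,0.03],[-0.025,-0.025,0,0,0,0,0.03],[-0.025,-0.025,0,0,0,0,0.03],[-0.025,-0.025,0,0,0,0,0.03],[-0.02,-0.02,0,0,0,0,0.03],[0,0,0,0,0,0,0.03],[0,0,0,0,0,0,0.03]]}}

```text
time_s: 23.23
ee_pos: [0.4747, 0.0293, 0.3207]
ee_rot: [-1.571, -0.002, 0.299]
wrist_force: [0.5, 1.3, -0.3]
opening: 0.354
```

Run:
```python
from h import *
print(bot.observe()["ee_pos"])
s=imaging.snapshot("top"); w=cloud(s); cv2.imwrite("pics/t3.png",cv2.resize(s["frame"][120:360,130:510],None,fx=2.1,fy=2.1,interpolation=cv2.INTER_CUBIC))
m=reg(w,.56,.82,.1,.36,.155,.169); rect(w,m,"plate"); c=plane(w,m,"plate"); print(c@[.679,.242,1])
rect(w,reg(w,.58,.80,.1,.36,.178,.19),"rail+batten")
for n,(x,y,z) in dict(tin=(.46,-.335,.06),bigwhite=(.327,-.207,.082),orange=(.338,-.101,.06),red=(.418,-.016,.08),green=(.251,-.298,.06)).items(): rect(w,reg(w,x-.06,x+.06,y-.05,y+.05,z-.006,z+.006),n)
rect(w,reg(w,.6,.75,-.06,.03,.1,.25),"bottle"); rect(w,reg(w,.48,.58,-.06,.02,.03,.08),"tape"); rect(w,reg(w,.4,.55,.1,.3,.07,.11),"mug")
```

```text
[0.4746983  0.02934777 0.32069245]
plate 3272 c [680.4 241.1] size [170.7 151.3] ang 16.9 z [0.1582 0.1616 0.1651] mean [0.688  0.2427 0.1616]
plate 2957 slope deg x,y [-0.01 -0.03] z at .5,-.18 0.16185486982404357
0.1615671146570139
rail+batten 379 c [657.3 234.6] size [120.  129.7] ang 18.2 z [0.1801 0.1838 0.1865] mean [0.6365 0.2276 0.1836]
tin 364 c [ 461.3 -336.4] size [58.3 54.7] ang 88.8 z [0.0559 0.0597 0.0632] mean [ 0.4615 -0.3361  0.0595]
bigwhite 746 c [ 326.8 -205.8] size [79.5 80.3] ang 0.7 z [0.0783 0.0823 0.0858] mean [ 0.3271 -0.2066  0.0822]
orange 373 c [ 338.4 -101.3] size [54.5 57.2] ang 88.8 z [0.0556 0.0594 0.0633] mean [ 0.3374 -0.1012  0.0594]
red 0
green 380 c [ 251.6 -298.9] size [59.1 53.8] ang 88.1 z [0.0558 0.0592 0.063 ] mean [ 0.2518 -0.2984  0.0592]
bottle 372 c [675.9 -17. ] size [53.2 50. ] ang 89.0 z [0.1113 0.1316 0.1908] mean [ 0.671  -0.0165  0.1433]
tape 0
mug 19 c [451.2 221.7] size [ 4.7 14.7] ang 76.8 z [0.0713 0.0844 0.0904] mean [0.4512 0.2214 0.0836]
```

View pics/t3.png

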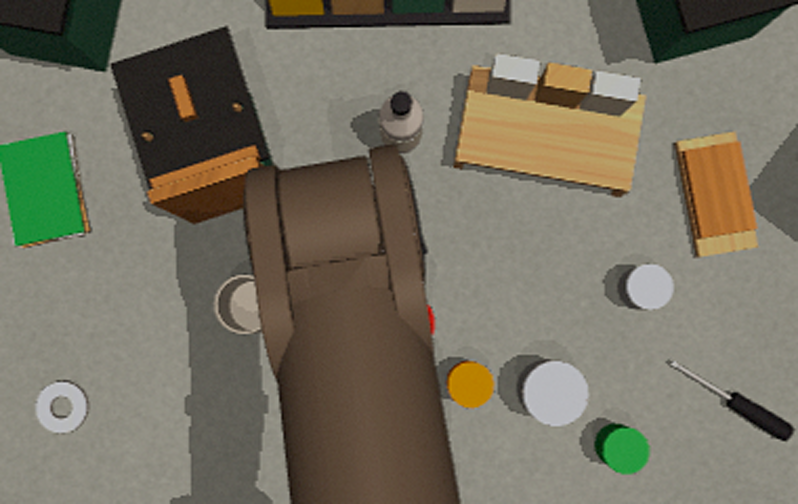

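The roof lies on the box with the dowels through both holes, at px (148,137) and (238,107), and the rail against the back board. The tin stands aside upright at px (648,287). Handing in.

```bash
python3 -c "
from workcell import bot
o=bot.observe(); print(o['time_s'],o['wrist_force']); print(bot.job_done())"
```

```text
23.2833 [ 0.32019876  0.71935584 -0.65187143]
the job is handed in; nothing more can be done
None
```

The job is done and handed in at 23.3 s of robot time.

- **Tin:** I set the small white tin aside upright at about (0.46, -0.336).
- **Roof:** I drew it out by its rail, released it flat about 20 mm clear of the shelf, and took it again by the batten. It was carried level and lowered onto both dowels in small steps. I let go only once the plate top read 162 mm, which is the fully seated height, with about 10 N of contact.

Last checks, from the top camera:
- **Roof:** it is level to within 0.05°, its underside is at about 150 mm, and its centre is at (0.680, 0.241), about 1.5 mm from the seat I had computed. Both dowels show through the holes and the rail is at the back board.
- **Other things:** the tin is upright. The bottle and the orange, green and big white tins have not moved.
- **Not checked:** the red tin and the tape measure were hidden by the arm in that last picture, and the mug mostly so. The moves kept clear of them.

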